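Ease the wedge and let the display tray down on its block

ROBOT

A 6-joint arm with a two-finger parallel gripper is mounted at the origin on the work surface. World frame = base frame: x ahead of the robot, y to its left, z up, the work surface at z = 0. Lengths are in m, angles in rad, forces in N, time in s.
With the tool pointing down it reaches from about 0.35 to 0.775 m from the base axis. Payload 7.3 kg.
Tool frame: the origin (TCP) lies between the finger pads; the fingertips stand 17 mm ahead of it and the grasp point (between the pads) lies 2 mm behind it; z points along the fingers, y is the line along which they close (so a half turn about z gives the same grasp; the last joint's range is limited). The gripper opens to 92 mm and grips with 3 to 60 N. Pads are 19 mm wide; open, the fingers measure 130 mm over their backs; the gripper's body (75 mm by 190 mm) begins 47 mm behind the grasp point.
Start: joints at [1, 0.342, 1.524, -0, 1.275, -0.146], TCP at [0.216, 0.478, 0.244] pointing down, gripper open.
Joint ranges: [-2.53, 2.53], [-0.77, 2.02], [0.04, 2.7], [-1, 4.14], [0.28, 2.66], [-3.11, 3.11]. Speed limits (rad/s): [2.57, 2.57, 3.14, 3.14, 3.14, 3.14].

INTERFACE

Orientations are given as a unit quaternion [x, y, z, w].
In Python, from rig import * gives the robot as it stands.
- The arm moves only by the tool send_rows, never from a script. Its argument "deltas" is a list of rows, each an object with "dp": the shift along the tool's x, y, z in mm, a list of three; "twist": the turn about the tool's z in rad. In form: [{"dp": [x, y, z], "twist": twist}, ...]. A call has 1 to 5 rows; each row shifts and turns the commanded pose from where the row before left it, along the tool's axes as they then stand; what a row does not reach is not made up. A row lasts 1/8 s, in which the tool goes at most 62.5 mm and 10.7 degrees, less where a joint would pass 70% of its speed; a pose out of reach is approached as far as the arm can. A call with a gripper value outside its range is refused whole. "grip" is the opening in per cent of the stroke, from 0 (shut) to 100 (fully open), set as the call begins (left out, the last holds). The fingers move at their own pace and stop on an object; "squeeze" is the grip in N (left out, the last holds). Time passes only in rows, so rows that do not move let the fingers close. It gives the time, the measured TCP pose, the force, the opening and the grip force at its end, in the units of the state.
- sense(): the state, without advancing time (a new reading comes with each control period).
- grab_frame(name): name is "side" or "top" or "wrist"; returns a dict with "pixels" (384x512x3 uint8, red, green, blue), "depth" (384x512 float32, m along the optical axis (not along the pixel's ray), 0 where there is no reading), "camera_matrix" (3x3 intrinsics, pixels), "extrinsics" (4x4, takes a point from camera to world coordinates); the wrist camera has in their place "tool_from_camera" (4x4, takes a point from camera to tool coordinates, whose origin is the TCP and whose axes are the flange's). Camera axes: x right, y down, z forward; pixel columns grow to the right and rows downward; lengths in m; the calibration is good to about 2 mm. A picture is of the moment at which its call begins: read the wrist's pose just before it.
- sign_off(): hands the job in; it is judged then, once.
The state is a dict: "time": time; "joint_pos": joint angles; "joint_vel": joint speeds; "effort": joint torques, N m; "ee_pos": TCP position; "eef_rot": TCP orientation; "contact_force": force on the tool from outside, world axes, zero at the start; "moment": the same for the moment, N m; "opening": finger opening in m; "grip_force": force on a finger pad.
Only numpy, scipy, OpenCV 4.12 (cv2) and the standard library are available. Lean on these libraries where they do the work, as an engineer would, in place of code of your own. Each camera call takes 0.05 s, during which the arm holds its last target. There are 200 camera calls.

TASK

The display tray is propped too steep: let it down on to the timber block that lies under it. Work the wedge back out from under the tray's rear edge in short tugs of about two centimetres, letting the tray come to rest after each, until the tray sits on the block and the wedge is loose; then ease the wedge in again until it just bites, and leave it so, finger-tight, with the tray still resting on the block. The tray must sink gently, the spray cans in it stay standing and the loose things on the counter stay where they are.

Things in the scene. Friction and masses are not known exactly. Their poses are not given: they have to be found in the camera images.
- wedge: Polished hardwood wedge, 180 mm long, 42 mm wide, 0.16 kg, lying flat on the counter under the tray's rear edge. Origin: centre of its flat underside; x runs along it from the thick tail (x = -90 mm, 46 mm high, vertical end and sides) to the toe (x = +90 mm, 3 mm high), z up; its top is one straight slope. Slippery: friction 0.3 to 0.5 on everything, fingers too.
- wedge_tail (a point): Foot of the wedge's tail end, on its centre line. Only 19 to 23 mm of the tail shows behind the tray, on the robot's side. Under load the wedge resists being drawn with 4 to 20 N (load and friction differ each time). Drawn 50 to 90 mm, it comes loose: then it slides with under 2 N. Pushed in till it bites with 2 to 8 N it is finger-tight, and it holds by itself.
- tray_base: Wooden batten fixed to the counter, 28 mm wide, 14 mm high, that carries the tray's hinges. Its frame is the tray's: origin on the counter below the middle of the tray's rear edge, x points along the tray away from the robot to the hinge (300 mm away, 14 mm high), z up. The tray sinks 0.008 rad for each 10 mm that the wedge is drawn; with nothing under it, it falls.
- tray: Hinged display tray of stock, wood, 300 mm deep, 360 wide, 9 mm floor, 3 to 6 kg. Origin: middle of its lower rear edge, which rests on the wedge, 42 mm above the counter now; z normal to the floor: it leans about 0.093 rad now, 0.025 to 0.05 on the block. Its rear board rises 104 mm from that edge, flush with it: no room there for a gripper pointing straight down. Rubber feet under the rear corners.
- block: Loose timber block, 40 x 70 x 20 mm, lying under the tray to the left of the wedge, 20 mm or more in from the rear edge; the tray does not touch it yet. Origin: centre of its underside. It need not be handled.
- can0: Spray can with cap, 52 mm across, 150 mm tall, 0.28 kg, standing loose in the tray just inside the rear board; origin at the centre of its foot, z along the can.
- can1: A second such can in the tray.
- can2: A third such can in the tray.
- screwdriver: Loose screwdriver lying on the counter behind the tray, 210 mm long, 28 mm thick; origin under its collar.
- tin: Loose round metal tin, 71 mm across, 24 mm high, on the counter behind the tray; origin under its centre.
- tape: Loose tape measure, 60 mm across, 22 mm high, on the counter behind the tray; origin under its centre.
- mug: Loose white mug, 76 mm across, 85 mm high, on the counter beside the tray.
- bottle: Loose clear bottle, 60 mm across, 190 mm high, on the counter beside the tray.
Things that resemble listed ones, but are neither listed nor needed, are in the scene too. What is shaped like the wedge but black is not meant. Leave any pink look-alike of the can1 alone.

How it is judged:
On the way, in this order (a step that is already met when the one before it is completed fails the run):
1. after a first tug or two the tray, still carried by the wedge, comes to rest part of the way down (angle between tray's own z axis and vertical between 0.058 and 0.086 rad and angular speed of tray below 0.01 rad/s and contact force between tray and wedge above 3 N), for 0.2 s.
2. the tray rests on the block and the wedge is loose (contact force between tray and block above 5 N and contact force between tray and wedge below 0.3 N and angular speed of tray below 0.01 rad/s), for 0.2 s.
At the end, for the whole second after the job is handed in: The tray is at rest on the block (which still bears 2 N or more of it), the wedge lies still under its rear edge and just bites (0.4 N or more between wedge and tray), and the three spray cans stand upright in the tray (within 0.15 rad) (contact force between tray and wedge above 0.4 N and contact force between tray and block above 2 N and angle between tray's own z axis and vertical below 0.062 rad and linear speed of wedge below 0.01 m/s and angular speed of tray below 0.02 rad/s and angle between each of can0, can1, can2's own z axis and vertical below 0.15 rad); the robot touches nothing.
It fails at once if the tray drops or is jerked (turns faster than 0.3 rad/s) (angular speed of tray above 0.3 rad/s).
It fails at once if the tray is levered up (above 0.115 rad) (angle between tray's own z axis and vertical above 0.115 rad).
It fails at once if a spray can in the tray falls over (leans more than 0.5 rad) (angle between any of can0, can1, can2's own z axis and vertical above 0.5 rad).
It fails at once if a loose thing on the counter is shifted by more than 20 mm (distance of any of screwdriver, tin, tape, mug, bottle from where it was at the start of the episode above 0.02 m).
It also fails if it takes over 67 s, if anything falls off the work surface, if the arm or the gripper's body presses on something with over 40 N, if the wrist force passes 120 N, or if a joint passes its speed limit or range.

## Working session

There is one attempt and no reset: what is moved stays moved. The work goes in short steps, Python scripts to look and compute and a tool call to move; the robot and the scene stay as the last step left them, time stands still between calls to the robot, and variables do not carry over. Pictures are saved under pics/ and viewed, at most 10 in all, crops included, and the job is handed in when it is done.

Besides the shell and the picture viewer there is one more tool, called after "Call:" in YAML: its name, and indented under it one key for each argument. send_rows: Moves the arm, as the interface text tells. Its arguments: {"type":"object","properties":{"deltas":{"type":"array"},"grip":{"type":"number"},"squeeze":{"type":"number"}},"required":["deltas"]}

```bash
mkdir -p pics
cat > h.py <<'E'
from rig import *
import numpy as np, cv2
from scipy.spatial.transform import Rotation as R
def snap(n,f=None):
    s=sense(); g=grab_frame(n)
    if n=="wrist":
        T=np.eye(4);T[:3,:3]=R.from_quat(s["eef_rot"]).as_matrix();T[:3,3]=s["ee_pos"]
        g["extrinsics"]=T@g["tool_from_camera"]
    if f: cv2.imwrite(f,g["pixels"][:,:,::-1])
    np.savez(""+n+".npz",**g)
    return g
def cloud(g):
    K=np.array(g["camera_matrix"]);d=g["depth"];v,u=np.mgrid[:d.shape[0],:d.shape[1]]
    P=np.stack([(u-K[0,2])/K[0,0]*d,(v-K[1,2])/K[1,1]*d,d],-1)
    E=np.array(g["extrinsics"]);return P@E[:3,:3].T+E[:3,3]
def st():
    s=sense();print(round(s["time"],2),np.round(s["ee_pos"],4),np.round(R.from_quat(s["eef_rot"]).as_matrix(),3).tolist(),np.round(s["contact_force"],2),s["opening"],s["grip_force"])
E
python3 - <<'E'
from h import *
a=snap("top");b=snap("side")
cv2.imwrite("pics/a.png",np.vstack([a["pixels"],b["pixels"]])[:,:,::-1][:, :]) 
im=np.hstack([a["pixels"],b["pixels"]])[:,:,::-1]
cv2.imwrite("pics/top.png",cv2.resize(a["pixels"][:,:,::-1],(800,600)));cv2.imwrite("pics/side.png",cv2.resize(b["pixels"][:,:,::-1],(800,600)))
st()
E
```

```text
0.1 [0.2162 0.478  0.2431] [[-0.911, 0.412, -0.001], [0.412, 0.911, -0.001], [0.0, -0.001, -1.0]] [-0.27  0.34 -0.29] 0.09205081676081225 0.0
```

View pics/top.png

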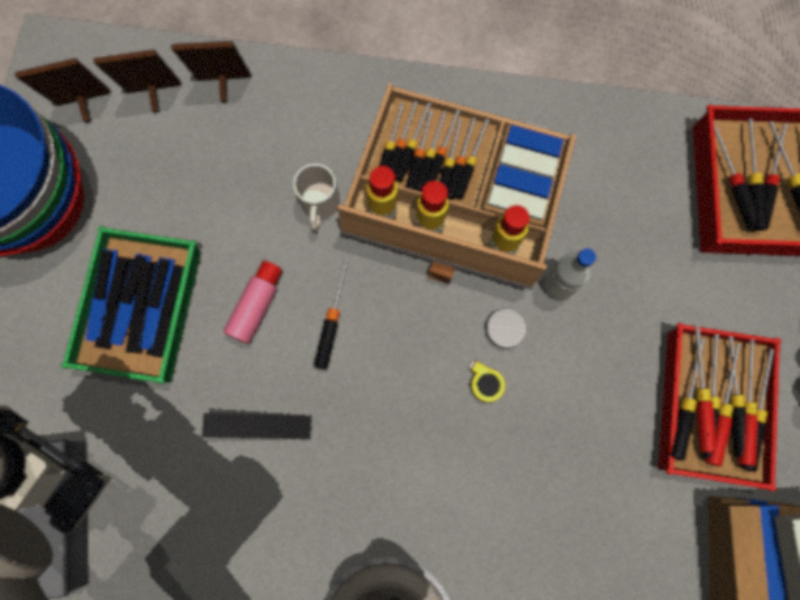

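View pics/side.png

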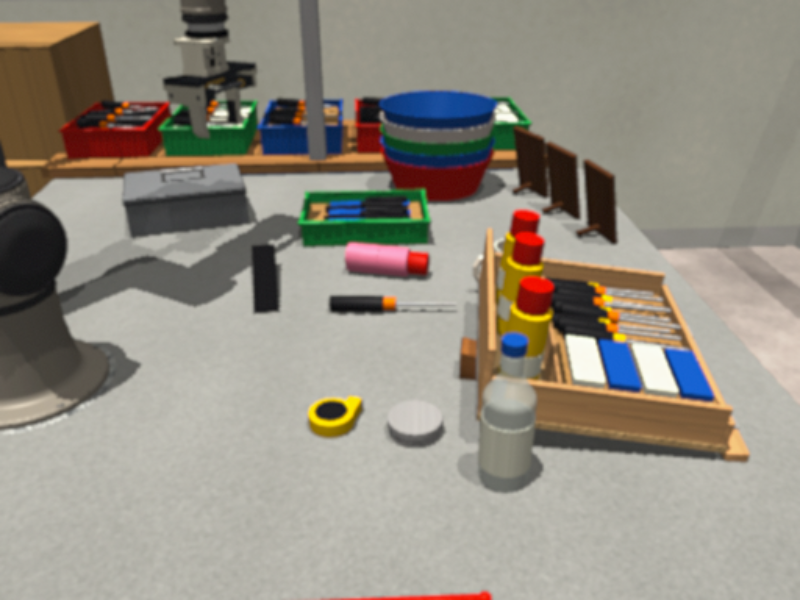

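The top view (800x600 scale) shows these:
- Brown wedge tail at (440,271), just behind the rear board. It fits the description.
- Black wedge look-alike at (257,425), not wanted.
- Pink can look-alike at (253,302), to be left alone.
- Screwdriver (330,320), tin (506,328), tape (488,383), mug (315,190) and bottle (568,275).

Next I'll take a close crop and measure.

Run:
```python
from h import *
a=np.load("top.npz");P=cloud(a);s=512/800
def at(n,u,v):
    u=int(u*s);v=int(v*s);print(n,np.round(P[v,u],3))
for n,u,v in [("tailtop",440,270),("boardL",341,212),("boardR",540,272),("boardmid",440,240),("can0",382,175),("can1",434,190),("can2",515,217),("tin",506,328),("tape",488,383),("sdr tip",345,268),("sdr col",333,315),("sdr end",322,365),("bottle",586,258),("mug",315,180),("hingeL",393,92),("hingeR",572,138)]: at(n,u,v)
# wedge top: points near rear board with brown-ish and z .03-.055
im=a["pixels"].astype(int)
v,u=np.mgrid[:384,:512]
m=(abs(u-282)<14)&(abs(v-173)<10)
for vv in range(164,182): print(vv,[("%.0f/%.0f/%.0f"%tuple(P[vv,uu]*1000)) for uu in range(272,294,3)])
c=a["pixels"][150:200,245:320,::-1];cv2.imwrite("pics/crop.png",cv2.resize(c,None,fx=8,fy=8,interpolation=cv2.INTER_CUBIC))
```

```text
tailtop [ 0.621 -0.008  0.045]
boardL [0.674 0.171 0.133]
boardR [ 0.616 -0.173  0.12 ]
boardmid [0.646 0.001 0.135]
can0 [0.722 0.107 0.191]
can1 [0.707 0.022 0.195]
can2 [ 0.68  -0.111  0.196]
tin [ 0.537 -0.139  0.02 ]
tape [ 0.432 -0.119  0.019]
sdr tip [0.608 0.166 0.018]
sdr col [0.518 0.172 0.02 ]
sdr end [0.424 0.176 0.028]
bottle [ 0.629 -0.231  0.188]
mug [0.769 0.247 0.023]
hingeL [0.95  0.123 0.062]
hingeR [ 0.891 -0.217  0.078]
164 ['641/20/43', '640/12/50', '638/4/63', '638/-5/65', '638/-13/68', '636/-21/78', '636/-29/82', '635/-36/89']
165 ['639/20/41', '638/11/49', '639/3/50', '638/-5/55', '636/-13/65', '635/-21/72', '635/-29/77', '634/-37/84']
166 ['649/19/-3', '650/11/-1', '637/3/47', '636/-5/54', '636/-14/57', '635/-22/65', '635/-30/69', '634/-38/74']
167 ['645/19/1', '646/10/2', '636/2/41', '635/-6/48', '634/-14/54', '635/-22/56', '635/-31/58', '633/-38/67']
168 ['642/19/1', '644/10/-0', '632/2/42', '634/-6/41', '634/-15/45', '633/-23/51', '633/-31/53', '632/-39/61']
169 ['639/18/3', '642/10/-3', '630/2/40', '631/-7/41', '631/-15/44', '632/-23/46', '632/-32/49', '
[... 637 characters left out ...]
'614/-26/46', '629/-36/-2', '629/-45/2']
176 ['619/16/-3', '614/7/20', '614/-1/23', '612/-9/37', '612/-18/40', '612/-26/45', '626/-37/-3', '627/-45/-2']
177 ['616/15/-1', '614/7/10', '613/-2/19', '611/-10/29', '609/-18/39', '609/-26/44', '623/-37/-2', '623/-45/4']
178 ['613/15/-1', '614/6/0', '614/-2/2', '611/-11/18', '609/-19/28', '608/-27/37', '620/-37/-1', '621/-46/0']
179 ['609/15/1', '611/6/-1', '611/-3/4', '611/-11/8', '609/-20/18', '608/-28/26', '616/-37/2', '619/-47/-5']
180 ['605/14/5', '608/5/-1', '608/-3/4', '610/-12/-1', '610/-20/4', '607/-28/19', '613/-38/1', '615/-47/-1']
181 ['604/14/-0', '605/5/-2', '606/-4/0', '608/-12/-3', '608/-21/0', '608/-29/6', '610/-38/0', '611/-47/3']
```

View pics/crop.png

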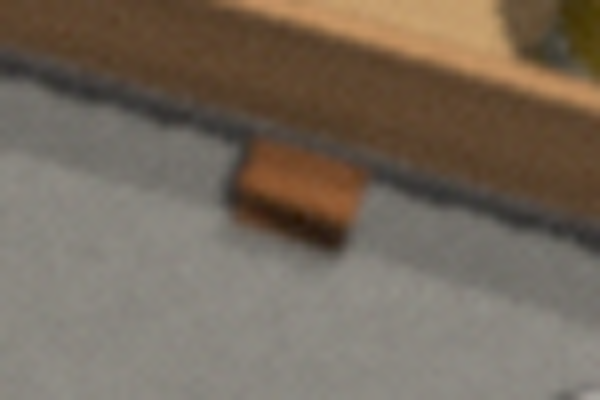

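The crop shows the single brown wedge tail at crop (300,190), foot near world (0.611,-0.011), with tray yaw about -0.165. The tool must lean forward to clear the rear board, so I'll see what happens at the edge of the reach, in free space.

Call:
send_rows:
  deltas:
    - {"dp": [0, 20, -60], "twist": 0}
    - {"dp": [0, 60, -20], "twist": 0}
    - {"dp": [0, 60, 0], "twist": 0}
    - {"dp": [0, 60, 0], "twist": 0}
    - {"dp": [0, 60, 0], "twist": 0}
  grip: 70

```text
time: 0.72
ee_pos: [0.3164, 0.6982, 0.3235]
eef_rot: [0.211, 0.978, -0.001, -0.0]
contact_force: [0.4, 0.4, 0.1]
opening: 0.0645
grip_force: 0.0
```

```bash
python3 -c "
from h import *
st();print(np.round(sense()['joint_pos'],3))"
```

```text
0.72 [0.3164 0.6982 0.3235] [[-0.911, 0.412, -0.001], [0.412, 0.911, -0.001], [0.0, -0.002, -1.0]] [0.41 0.38 0.08] 0.06446353873181068 0.0
[ 1.045  0.875  0.37   0.     1.898 -0.101]
```

Call:
send_rows:
  deltas:
    - {"dp": [0, 60, 0], "twist": 0}
    - {"dp": [0, 60, 0], "twist": 0}
    - {"dp": [0, 60, 0], "twist": 0}

```text
time: 1.1
ee_pos: [0.3459, 0.763, 0.2787]
eef_rot: [0.211, 0.977, 0.037, 0.008]
contact_force: [-0.1, -0.2, 1.1]
opening: 0.0645
grip_force: 0.0
```

```bash
python3 -c "
from h import *
st();print(np.round(sense()['joint_pos'],3))"
```

```text
1.1 [0.3459 0.763  0.2787] [[-0.911, 0.411, 0.031], [0.412, 0.908, 0.07], [0.001, 0.076, -0.997]] [-0.12 -0.21  1.05] 0.06448043398743185 0.0
[ 1.051  1.088  0.04   0.008  1.938 -0.092]
```

Call:
send_rows:
  deltas:
    - {"dp": [0, -40, 0], "twist": 0}
    - {"dp": [0, -20, 0], "twist": 0}

```text
time: 1.35
ee_pos: [0.3298, 0.726, 0.2793]
eef_rot: [0.211, 0.977, 0.039, 0.008]
contact_force: [0.5, 0.5, 0.1]
opening: 0.0644
grip_force: 0.0
```

```bash
python3 -c "
from h import *
st();print(np.round(sense()['joint_pos'],3))"
```

```text
1.35 [0.3298 0.726  0.2793] [[-0.911, 0.411, 0.032], [0.412, 0.908, 0.072], [0.0, 0.079, -0.997]] [0.53 0.53 0.07] 0.0644091844166257 0.0
[ 1.045  0.876  0.488  0.008  1.699 -0.099]
```

Pushing past the reach limit leans the tool, and the lean persists. I'll build it up facing the wedge direction, high above the tray.

Call:
send_rows:
  deltas:
    - {"dp": [-40, -14, -31], "twist": 0}
    - {"dp": [-40, -14, -31], "twist": 0}
    - {"dp": [-40, -14, -31], "twist": 0}
    - {"dp": [-40, -14, -31], "twist": 0}
    - {"dp": [-43, -35, -6], "twist": 0}

```text
time: 1.98
ee_pos: [0.4749, 0.5507, 0.406]
eef_rot: [0.21, 0.977, 0.043, 0.01]
contact_force: [0.2, 0.3, -0.8]
opening: 0.0639
grip_force: 0.0
```

Call:
send_rows:
  deltas:
    - {"dp": [-43, -35, -6], "twist": 0}
    - {"dp": [-43, -35, -6], "twist": 0}
    - {"dp": [-43, -35, -6], "twist": 0}
    - {"dp": [-43, -35, -6], "twist": 0}
    - {"dp": [-43, -35, -6], "twist": 0}

```text
time: 2.6
ee_pos: [0.5966, 0.2991, 0.4198]
eef_rot: [0.211, 0.977, 0.041, 0.008]
contact_force: [0.4, 0.4, 0.2]
opening: 0.0643
grip_force: 0.0
```

Call:
send_rows:
  deltas:
    - {"dp": [-31, -47, -4], "twist": 0}
    - {"dp": [-31, -47, -4], "twist": 0}
    - {"dp": [-31, -47, -4], "twist": 0}
    - {"dp": [-31, -47, -4], "twist": 0}
    - {"dp": [-31, -47, -4], "twist": 0}

```text
time: 3.22
ee_pos: [0.6401, 0.0202, 0.42]
eef_rot: [0.211, 0.977, 0.041, 0.008]
contact_force: [1.2, 0.7, 0.4]
opening: 0.0639
grip_force: 0.0
```

Call:
send_rows:
  deltas:
    - {"dp": [-31, -47, -4], "twist": 0}
    - {"dp": [-31, -47, -4], "twist": 0}
    - {"dp": [-31, -47, -4], "twist": 0}
    - {"dp": [-31, -47, -4], "twist": -0.13}
    - {"dp": [0, 0, 0], "twist": -0.13}

```text
time: 3.85
ee_pos: [0.6753, -0.2062, 0.4171]
eef_rot: [0.083, 0.996, 0.04, 0.012]
contact_force: [0.0, 0.9, -0.2]
opening: 0.064
grip_force: 0.0
```

```bash
python3 -c "
from h import *
st();print(np.round(sense()['joint_pos'],3))"
```

```text
3.85 [ 0.6753 -0.2062  0.4171] [[-0.986, 0.165, 0.031], [0.167, 0.983, 0.077], [-0.017, 0.081, -0.997]] [ 0.02  0.92 -0.24] 0.06403097817458413 0.0
[-0.44   0.725  0.417  0.091  2.003 -1.806]
```

Call:
send_rows:
  deltas:
    - {"dp": [-58, -7, -15], "twist": 0}
    - {"dp": [-58, -7, -15], "twist": 0}
    - {"dp": [-58, -7, -15], "twist": 0}
    - {"dp": [-58, -7, -15], "twist": 0}
    - {"dp": [-58, -7, -15], "twist": 0}

```text
time: 4.47
ee_pos: [0.7704, -0.2297, 0.3964]
eef_rot: [0.085, 0.992, 0.025, 0.089]
contact_force: [0.3, -0.6, 0.3]
opening: 0.0644
grip_force: 0.0
```

```bash
python3 -c "
from h import *
st();print(np.round(sense()['joint_pos'],3))"
```

```text
4.47 [ 0.7704 -0.2297  0.3964] [[-0.97, 0.165, 0.181], [0.174, 0.984, 0.035], [-0.172, 0.065, -0.983]] [ 0.26 -0.55  0.3 ] 0.06438351578341994 0.0
[-0.425  0.944  0.038  0.118  2.006 -1.766]
```

Call:
send_rows:
  deltas:
    - {"dp": [-58, -7, -18], "twist": 0}
    - {"dp": [-58, -7, -18], "twist": 0}
    - {"dp": [-58, -7, -18], "twist": 0}
    - {"dp": [-58, -7, -18], "twist": 0}
    - {"dp": [-58, -7, -18], "twist": 0}

```text
time: 5.1
ee_pos: [0.8183, -0.2487, 0.4233]
eef_rot: [0.088, 0.978, 0.006, 0.187]
contact_force: [-0.3, 0.4, 0.1]
opening: 0.0645
grip_force: 0.0
```

```bash
python3 -c "
from h import *
st();print(np.round(sense()['joint_pos'],3))"
```

```text
5.1 [ 0.8183 -0.2487  0.4233] [[-0.915, 0.171, 0.367], [0.175, 0.984, -0.022], [-0.365, 0.044, -0.93]] [-0.29  0.4   0.06] 0.06445365533546446 0.0
[-0.432  0.929  0.037  0.138  1.821 -1.764]
```

Call:
send_rows:
  deltas:
    - {"dp": [-58, -12, -16], "twist": 0}
    - {"dp": [-58, -12, -16], "twist": 0}
    - {"dp": [-58, -12, -16], "twist": 0}
    - {"dp": [-58, -12, -16], "twist": 0}
    - {"dp": [-58, -12, -16], "twist": 0}

```text
time: 5.72
ee_pos: [0.8391, -0.2849, 0.4837]
eef_rot: [0.091, 0.955, -0.016, 0.282]
contact_force: [-0.3, 0.8, -0.4]
opening: 0.0645
grip_force: 0.0
```

```bash
python3 -c "
from h import *
st();print(np.round(sense()['joint_pos'],3))"
```

```text
5.72 [ 0.8391 -0.2849  0.4837] [[-0.824, 0.183, 0.537], [0.165, 0.983, -0.081], [-0.542, 0.021, -0.84]] [-0.29  0.8  -0.44] 0.06452360582124031 0.0
[-0.472  0.884  0.037  0.173  1.669 -1.787]
```

Call:
send_rows:
  deltas:
    - {"dp": [-58, -7, -16], "twist": 0}
    - {"dp": [-58, -7, -16], "twist": 0}
    - {"dp": [50, 5, -33], "twist": 0}
    - {"dp": [50, 5, -33], "twist": 0}
    - {"dp": [50, 5, -33], "twist": 0}

```text
time: 6.35
ee_pos: [0.7182, -0.2536, 0.5152]
eef_rot: [0.091, 0.943, -0.023, 0.319]
contact_force: [0.1, -0.7, 1.0]
opening: 0.0644
grip_force: 0.0
```

```bash
python3 -c "
from h import *
st();print(np.round(sense()['joint_pos'],3))
s=sense();M=R.from_quat(s['eef_rot']).as_matrix();p=np.array(s['ee_pos'])
print(M.T@(np.array([0.5,-0.02,0.45])-p)*1000)
print(M.T@(np.array([0.50,0.007,0.20])-[0.5,-0.02,0.45])*1000)"
```

```text
6.35 [ 0.7182 -0.2536  0.5152] [[-0.78, 0.186, 0.597], [0.156, 0.982, -0.102], [-0.606, 0.014, -0.796]] [ 0.12 -0.71  0.98] 0.06438792583535909 0.0
[-0.524  0.409  0.863  0.223  1.257 -1.905]
[ 246.18846407  188.12516941 -102.22781025]
[155.63186628  23.11296006 196.14666267]
```

Call:
send_rows:
  deltas:
    - {"dp": [49, 37, -20], "twist": 0}
    - {"dp": [49, 37, -20], "twist": 0}
    - {"dp": [49, 37, -20], "twist": 0}
    - {"dp": [49, 37, -20], "twist": 0}
    - {"dp": [49, 37, -20], "twist": 0}

```text
time: 6.98
ee_pos: [0.5079, -0.0301, 0.4523]
eef_rot: [0.091, 0.943, -0.023, 0.319]
contact_force: [0.2, 0.5, 0.4]
opening: 0.0639
grip_force: 0.0
```

Call:
send_rows:
  deltas:
    - {"dp": [31, 5, 39], "twist": 0}
    - {"dp": [31, 5, 39], "twist": 0}
    - {"dp": [31, 5, 39], "twist": 0}
    - {"dp": [31, 5, 39], "twist": 0}
    - {"dp": [31, 5, 39], "twist": 0}

```text
time: 7.6
ee_pos: [0.5096, -0.0012, 0.2135]
eef_rot: [0.091, 0.946, -0.023, 0.309]
contact_force: [9.8, -0.5, 5.1]
opening: 0.0642
grip_force: 0.0
```

```bash
python3 -c "
from h import *
st();print(np.round(sense()['joint_pos'],3))
g=snap('wrist','pics/w1.png')"
```

```text
7.6 [ 0.5096 -0.0012  0.2135] [[-0.792, 0.187, 0.581], [0.158, 0.982, -0.1], [-0.589, 0.013, -0.808]] [ 9.76 -0.53  5.08] 0.06415611795428375 0.0
[-0.143  0.11   2.12  -0.057  0.282 -1.472]
```

View pics/w1.png

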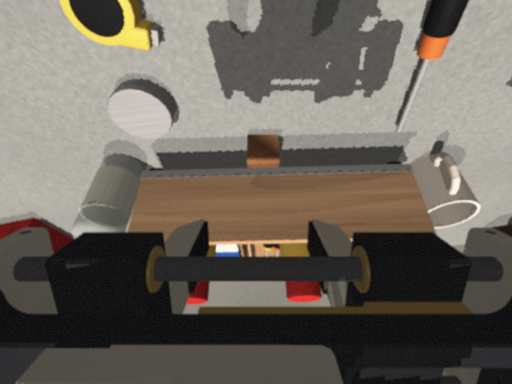

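The wrist view shows the tail at (264,150), tin (140,108), screwdriver tip (402,125) and the board below them. Joint 5 is at its lower limit (0.28), so I'll fit a quick arm model to learn which lean is reachable at the wedge.

```bash
cat > arm.py <<'E'
import numpy as np
from scipy.optimize import least_squares
from scipy.spatial.transform import Rotation as R
J=np.array([[1,.342,1.524,0,1.275,-.146],[1.045,.875,.37,0,1.898,-.101],[1.051,1.088,.04,.008,1.938,-.092],[1.045,.876,.488,.008,1.699,-.099],[-.44,.725,.417,.091,2.003,-1.806],[-.425,.944,.038,.118,2.006,-1.766],[-.432,.929,.037,.138,1.821,-1.764],[-.472,.884,.037,.173,1.669,-1.787],[-.524,.409,.863,.223,1.257,-1.905],[-.143,.11,2.12,-.057,.282,-1.472]])
P=np.array([[.2162,.478,.2431],[.3164,.6982,.3235],[.3459,.763,.2787],[.3298,.726,.2793],[.6753,-.2062,.4171],[.7704,-.2297,.3964],[.8183,-.2487,.4233],[.8391,-.2849,.4837],[.7182,-.2536,.5152],[.5096,-.0012,.2135]])
def fk(q,k,s4=1):
    d1,r0,y0,L2,e,L3,yw,Lt=k
    A=R.from_euler('z',q[0]);B=A*R.from_euler('y',q[1]);C=B*R.from_euler('y',q[2]);D=C*R.from_euler('z',s4*q[3]);E=D*R.from_euler('y',q[4])
    return A.apply([r0,y0,d1])+B.apply([0,0,L2])+C.apply([e,0,L3])+E.apply([0,yw,Lt]),E
if __name__=="__main__":
  for s4 in(1,-1):
    f=lambda k:np.concatenate([fk(q,k,s4)[0]-p for q,p in zip(J,P)])
    r=least_squares(f,[.2,0,.04,.5,0,.4,.03,.3]);print(s4,np.round(r.x,4),abs(r.fun).max())
    np.save("k%d.npy"%s4,r.x)
    for i in(0,7,8):
      E=fk(J[i],r.x,s4)[1]
      print(np.round(E.as_matrix()[:,2],3),np.round((E*R.from_euler('z',J[i][5])).as_matrix()[:,1],3))
E
python3 arm.py
```

```text
1 [2.243e-01 5.000e-04 7.480e-02 5.053e-01 4.730e-02 3.794e-01 1.600e-03
 3.012e-01] 0.00038969330647700695
[ 0.  0. -1.] [-0.911  0.412 -0.   ]
[ 0.537 -0.082 -0.84 ] [-0.824  0.165 -0.542]
[ 0.597 -0.102 -0.796] [-0.78   0.156 -0.606]
-1 [ 0.3346  0.1973  0.4351  0.3554  0.1351  0.2767 -0.3244  0.2144] 0.05468614598663024
[ 0.  0. -1.] [-0.911  0.412 -0.   ]
[ 0.381 -0.387 -0.84 ] [-0.849  0.214 -0.484]
[ 0.387 -0.466 -0.796] [-0.882  0.066 -0.467]
```

```bash
cat > ik.py <<'E'
from arm import *
k=np.load("k1.npy")
lo=np.array([-2.53,-.77,.04,-1,.28,-3.11]);hi=np.array([2.53,2.02,2.7,4.14,2.66,3.11])
yaw=-0.167
def tool(q):
    p,E=fk(q,k);return p,E*R.from_euler('z',q[5]+np.pi/2)
def target(phi):
    u=np.array([np.cos(yaw),np.sin(yaw),0]);z=np.sin(phi)*u-np.array([0,0,np.cos(phi)]);y=np.array([-u[1],u[0],0]);return R.from_matrix(np.c_[np.cross(y,z),y,z])
def ik(p,Rt,seeds):
    b=None
    for s in seeds:
        f=lambda q:np.r_[(tool(q)[0]-p)*3,(Rt.inv()*tool(q)[1]).as_rotvec()]
        r=least_squares(f,np.clip(s,lo+1e-3,hi-1e-3),bounds=(lo,hi))
        if b is None or r.cost<b.cost:b=r
    return b
if __name__=="__main__":
  seeds=[[-.1,.3,2.2,0,.5,-1.47],[-.1,.4,2.4,3.14,.5,1.67],[-.1,.4,2.4,1.57,.5,0],[-.1,.4,2.4,2.2,.4,0]]
  for back in(0.02,-.01,-.05,-.09):
    for phi in(0,.1,.2,.3,.4,.5,.6,.7,.8,.9):
      p=np.array([.611,-.011,.03])+back*np.array([np.cos(yaw),np.sin(yaw),0])
      r=ik(p,target(phi),seeds);e=r.fun
      print(back,phi,"pos mm %.1f rot %.3f"%(np.linalg.norm(e[:3])/3*1000,np.linalg.norm(e[3:])),np.round(r.x,2) if r.cost<1e-4 else "")
E
python3 ik.py
```

```text
0.02 0 pos mm 0.0 rot 0.000 [-0.14  0.76  1.44  0.    0.94 -1.55]
0.02 0.1 pos mm 0.0 rot 0.000 [-0.14  0.72  1.54 -0.    0.79 -1.54]
0.02 0.2 pos mm 0.0 rot 0.000 [-0.14  0.68  1.63 -0.01  0.63 -1.54]
0.02 0.3 pos mm 0.0 rot 0.000 [-0.14  0.66  1.72 -0.02  0.46 -1.53]
0.02 0.4 pos mm 0.0 rot 0.000 [-0.14  0.64  1.81 -0.04  0.3  -1.51]
0.02 0.5 pos mm 12.6 rot 0.070 
0.02 0.6 pos mm 16.2 rot 0.088 
0.02 0.7 pos mm 2.1 rot 0.012 [-0.13  0.67  2.04  3.24  0.28  1.51]
0.02 0.8 pos mm 0.0 rot 0.000 [-0.12  0.7   2.09  3.21  0.45  1.54]
0.02 0.9 pos mm 0.0 rot 0.000 [-0.12  0.74  2.14  3.2   0.65  1.55]
-0.01 0 pos mm 0.0 rot 0.000 [-0.14  0.71  1.54 -0.    0.89 -1.55]
-0.01 0.1 pos mm 0.0 rot 0.000 [-0.14  0.67  1.63 -0.    0.74 -1.54]
-0.01 0.2 pos mm 0.0 rot 0.000 [-0.14  0.64  1.72 -0.01  0.58 -1.54]
-0.01 0.3 pos mm 0.0 rot 0.000 [-0.14  0.62  1.81 -0.02  0.42 -1.52]
-0.01 0.4 pos mm 2.8 rot 0.015 
-0.01 0.5 pos mm 16.7 rot 0.091 
-0.01 0.6 pos mm 12.2 rot 0.065 
-0.01 0.7 pos mm 0.0 rot 0.000 [-0.12  0.64  2.11  3.23  0.31  1.52]
-0.01 0.8 pos mm 0.0 rot 0.000 [-0.12  0.68  2.17  3.
[... 578 characters left out ...]
21  0.6   1.55]
-0.05 0.9 pos mm 0.0 rot 0.000 [-0.11  0.73  2.33  3.2   0.82  1.56]
-0.09 0 pos mm 0.0 rot 0.000 [-0.14  0.61  1.77  0.    0.76 -1.54]
-0.09 0.1 pos mm 0.0 rot 0.000 [-0.14  0.58  1.86 -0.01  0.61 -1.54]
-0.09 0.2 pos mm 0.0 rot 0.000 [-0.14  0.55  1.94 -0.01  0.45 -1.53]
-0.09 0.3 pos mm 0.0 rot 0.000 [-0.13  0.53  2.02 -0.03  0.29 -1.51]
-0.09 0.4 pos mm 13.9 rot 0.068 
-0.09 0.5 pos mm 15.9 rot 0.077 
-0.09 0.6 pos mm 1.0 rot 0.005 [-0.12  0.56  2.25  3.24  0.28  1.51]
-0.09 0.7 pos mm 0.0 rot 0.000 [-0.11  0.6   2.32  3.22  0.48  1.54]
-0.09 0.8 pos mm 0.0 rot 0.000 [-0.11  0.66  2.38  3.21  0.7   1.56]
-0.09 0.9 pos mm 0.0 rot 0.000 [-0.1   0.75  2.43  3.2   0.93  1.57]
```

Call:
send_rows:
  deltas:
    - {"dp": [22, 1, 31], "twist": 0}
    - {"dp": [22, 1, 31], "twist": 0}
    - {"dp": [22, 1, 31], "twist": 0}
    - {"dp": [0, 0, 0], "twist": 0}

```text
time: 8.15
ee_pos: [0.5238, 0.0101, 0.164]
eef_rot: [0.095, 0.958, -0.028, 0.268]
contact_force: [-0.6, -0.2, -0.1]
opening: 0.0644
grip_force: 0.0
```

```bash
python3 -c "
from h import *
st();print(np.round(sense()['joint_pos'],3))"
```

```text
8.15 [0.5238 0.0101 0.164 ] [[-0.839, 0.197, 0.508], [0.166, 0.98, -0.105], [-0.518, -0.004, -0.855]] [-0.59 -0.19 -0.08] 0.06437026343068353 0.0
[-0.094  0.239  2.083 -0.206  0.282 -1.286]
```

Call:
send_rows:
  deltas:
    - {"dp": [25, 0, 35], "twist": 0}
    - {"dp": [25, 0, 35], "twist": 0}
    - {"dp": [25, 0, 35], "twist": 0}
    - {"dp": [25, 0, 35], "twist": 0}
    - {"dp": [0, 0, 0], "twist": 0}

```text
time: 8.78
ee_pos: [0.5327, 0.0348, 0.0715]
eef_rot: [0.104, 0.971, -0.054, 0.207]
contact_force: [-1.1, -0.3, -0.2]
opening: 0.0643
grip_force: 0.0
```

```bash
python3 -c "
from h import *
st();print(np.round(sense()['joint_pos'],3))"
```

```text
8.78 [0.5327 0.0348 0.0715] [[-0.893, 0.225, 0.39], [0.18, 0.972, -0.148], [-0.413, -0.062, -0.909]] [-1.06 -0.33 -0.21] 0.06425669551394984 0.0
[ 0.007  0.46   2.037 -0.57   0.283 -0.83 ]
```

Call:
send_rows:
  deltas:
    - {"dp": [-20, -20, -45], "twist": 0}
    - {"dp": [0, -60, -8], "twist": 0}
    - {"dp": [0, -62, -5], "twist": 0}
    - {"dp": [2, -62, -2], "twist": 0}
    - {"dp": [2, -62, -2], "twist": 0}

```text
time: 9.4
ee_pos: [0.4679, -0.202, 0.1512]
eef_rot: [0.104, 0.971, -0.055, 0.208]
contact_force: [0.9, -0.3, -0.4]
opening: 0.0641
grip_force: 0.0
```

```bash
python3 -c "
from h import *
st();print(np.round(sense()['joint_pos'],3))"
```

```text
9.4 [ 0.4679 -0.202   0.1512] [[-0.892, 0.225, 0.393], [0.18, 0.972, -0.15], [-0.416, -0.063, -0.907]] [ 0.92 -0.32 -0.37] 0.06411135978086614 0.0
[-0.622  0.25   2.056  0.261  0.428 -2.195]
```

Call:
send_rows:
  deltas:
    - {"dp": [25, 0, 20], "twist": 0}
    - {"dp": [25, 0, 20], "twist": 0}
    - {"dp": [20, 0, 20], "twist": 0}
    - {"dp": [0, 0, 0], "twist": 0}

```text
time: 9.9
ee_pos: [0.431, -0.2053, 0.0875]
eef_rot: [0.104, 0.974, -0.042, 0.197]
contact_force: [-0.7, -0.0, -0.1]
opening: 0.0642
grip_force: 0.0
```

```bash
python3 -c "
from h import *
st();print(np.round(sense()['joint_pos'],3))"
```

```text
9.9 [ 0.431  -0.2053  0.0875] [[-0.901, 0.219, 0.375], [0.186, 0.975, -0.123], [-0.392, -0.041, -0.919]] [-0.66 -0.04 -0.15] 0.06418425308637554 0.0
[-0.7    0.34   2.181  0.556  0.283 -2.568]
```

Call:
send_rows:
  deltas:
    - {"dp": [25, 0, 3], "twist": 0}
    - {"dp": [25, 0, -5], "twist": 0}
    - {"dp": [25, 0, -5], "twist": 0}
    - {"dp": [0, 0, 0], "twist": 0}

```text
time: 10.4
ee_pos: [0.3606, -0.1964, 0.0798]
eef_rot: [0.102, 0.975, -0.032, 0.192]
contact_force: [0.1, -0.9, -0.2]
opening: 0.064
grip_force: 0.0
```

```bash
python3 -c "
from h import *
st();print(np.round(sense()['joint_pos'],3))"
```

```text
10.4 [ 0.3606 -0.1964  0.0798] [[-0.905, 0.212, 0.369], [0.187, 0.977, -0.102], [-0.382, -0.023, -0.924]] [ 0.1  -0.93 -0.16] 0.06397738932227297 0.0
[-0.844  0.279  2.337  0.839  0.283 -2.989]
```

Call:
send_rows:
  deltas:
    - {"dp": [-37, 45, 0], "twist": 0}
    - {"dp": [-37, 45, 0], "twist": 0}
    - {"dp": [-37, 45, 0], "twist": 0}
    - {"dp": [18, 0, 25], "twist": 0}
    - {"dp": [20, 0, 15], "twist": 0}

```text
time: 11.02
ee_pos: [0.4309, -0.1297, 0.078]
eef_rot: [0.097, 0.979, -0.016, 0.176]
contact_force: [-0.1, 0.3, -1.1]
opening: 0.0644
grip_force: 0.0
```

```bash
python3 -c "
from h import *
st();print(np.round(sense()['joint_pos'],3))"
```

```text
11.03 [ 0.4309 -0.1297  0.078 ] [[-0.919, 0.195, 0.342], [0.184, 0.981, -0.065], [-0.348, 0.004, -0.937]] [-0.12  0.28 -1.06] 0.06441565033400562 0.0
[-0.547  0.332  2.22   0.454  0.283 -2.338]
```

Call:
send_rows:
  deltas:
    - {"dp": [-20, 37, 9], "twist": 0}
    - {"dp": [-20, 37, 9], "twist": 0}
    - {"dp": [18, 0, 12], "twist": 0}
    - {"dp": [18, 0, 0], "twist": 0}
    - {"dp": [0, 0, 0], "twist": 0}

```text
time: 11.65
ee_pos: [0.4627, -0.0631, 0.0691]
eef_rot: [0.099, 0.982, -0.011, 0.162]
contact_force: [0.5, -0.1, -0.5]
opening: 0.064
grip_force: 0.0
```

```bash
python3 -c "
from h import *
st();print(np.round(sense()['joint_pos'],3))"
```

```text
11.65 [ 0.4627 -0.0631  0.0691] [[-0.928, 0.197, 0.316], [0.19, 0.98, -0.054], [-0.321, 0.01, -0.947]] [ 0.49 -0.09 -0.55] 0.06400860096371691 0.0
[-0.334  0.377  2.164  0.189  0.283 -1.878]
```

Call:
send_rows:
  deltas:
    - {"dp": [-37, 39, 7], "twist": 0}
    - {"dp": [-37, 39, 7], "twist": 0}
    - {"dp": [0, 0, 0], "twist": 0}

```text
time: 12.02
ee_pos: [0.5557, -0.0005, 0.0817]
eef_rot: [0.097, 0.981, -0.011, 0.165]
contact_force: [-0.2, 0.5, -0.8]
opening: 0.0642
grip_force: 0.0
```

Run:
```python
from h import *
st()
g=snap('wrist','pics/w2.png');P=cloud(g)
im=g['pixels'].astype(int)
z=P[...,2]
hsv=cv2.cvtColor(g['pixels'],cv2.COLOR_RGB2HSV)
m=(z>.005)&(z<.055)&(abs(P[...,1]+.011)<.05)&(P[...,0]>.58)&(P[...,0]<.66)&(g['depth']>0)
v,u=np.nonzero(m);print(len(v),u.min(),u.max(),v.min(),v.max())
n,l,s,c=cv2.connectedComponentsWithStats(m.astype(np.uint8));print(s[:8])
# board face plane
b=(z>.06)&(z<.13)&(abs(P[...,1])<.15)&(P[...,0]>.6)&(P[...,0]<.68)
q=P[b];A=np.c_[q[:,1:],np.ones(len(q))];k=np.linalg.lstsq(A,q[:,0],rcond=None)[0];print("board x=%.4f y+%.4f z+%.4f"%tuple(k),len(q))
```

```text
12.03 [ 5.557e-01 -5.000e-04  8.170e-02] [[-0.926, 0.195, 0.322], [0.187, 0.981, -0.054], [-0.326, 0.01, -0.945]] [-0.17  0.47 -0.76] 0.06424218975956814 0.0
2291 204 319 225 290
[[     0      0    512    384 194317]
 [   232    225     51     31   1425]
 [   204    281    116     10    866]]
board x=0.1643 y+0.0800 z+0.6327 1741
```

View pics/w2.png

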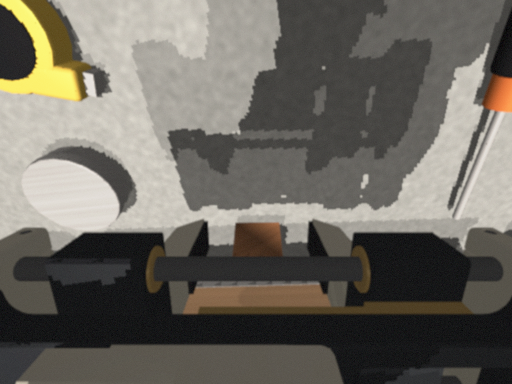

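Run:
```python
from h import *
g=dict(np.load('wrist.npz'));P=cloud(g)
m=np.zeros((384,512),bool);m[222:257,228:288]=1
m&=(P[...,2]>.008)&(P[...,2]<.055)&(P[...,0]>.58)&(P[...,0]<.66)
q=P[m];e=np.array([np.cos(-.163),np.sin(-.163)]);f=np.array([-e[1],e[0]])
a=q[:,:2]@e;b=q[:,:2]@f
print("along pct",np.round(np.percentile(a,[1,3,10,50,90,99]),4));print("lat pct",np.round(np.percentile(b,[0,1,3,50,97,99,100]),4),"z",np.percentile(q[:,2],[1,50,99]))
# tail face
t=q[q[:,2]<.036];A=np.c_[t[:,1],np.ones(len(t))];print("tailface slope",np.linalg.lstsq(A,t[:,0],rcond=None)[0],len(t), np.percentile(t[:,:2]@e,[5,50,95]))
s=sense();M=R.from_quat(s['eef_rot']).as_matrix();p=np.array(s['ee_pos'])
print("tcp along/lat",p[:2]@e,p[:2]@f,"board along at z.042",(np.array([.1643*-.011+.0034+.6327,-.011])@e))
```

```text
along pct [0.6024 0.6026 0.603  0.6038 0.6047 0.6053]
lat pct [0.0667 0.0671 0.068  0.0878 0.1074 0.1082 0.1087] z [0.00828646 0.02582626 0.04050258]
tailface slope [0.19816987 0.61230712] 1102 [0.60274918 0.6038235  0.60484357]
tcp along/lat 0.5461163049331174 0.08872500237727726 board along at z.042 0.6276701493947812
```

The view shows the tail at (258,238), centred between the open fingers. Tail face is at 0.604 m along the tray axis and the board's foot at 0.628. I'll descend and move in.

Call:
send_rows:
  deltas:
    - {"dp": [0, -0.5, 30], "twist": 0}
    - {"dp": [0, -0.5, 30], "twist": 0}
    - {"dp": [0, 0, 0], "twist": 0}

```text
time: 12.45
ee_pos: [0.5692, -0.0066, 0.0215]
eef_rot: [0.099, 0.982, -0.011, 0.16]
contact_force: [-1.0, -0.4, 0.4]
opening: 0.0644
grip_force: 0.0
```

```bash
cat >> h.py <<'E'
def al():
    s=sense();e=np.array([np.cos(-.163),np.sin(-.163)]);f=np.array([-e[1],e[0]]);p=np.array(s["ee_pos"]);M=R.from_quat(s["eef_rot"]).as_matrix()
    print("t %.2f along %.4f lat %.4f z %.4f"%(s["time"],p[:2]@e,p[:2]@f,p[2]),"tilt %.3f roll %.3f yaw %.3f"%(np.arcsin(-M[2,0]),M[2,1],-np.arctan2(M[0,1],M[1,1])),"F(al,lat,z)",np.round([*(np.array(s["contact_force"][:2])@np.c_[e,f]),s["contact_force"][2]],1),"open %.4f grip %.1f"%(s["opening"],s["grip_force"]),"j",np.round(s["joint_pos"],2))
E
python3 -c "
from h import *
al()"
```

```text
t 12.45 along 0.5628 lat 0.0859 z 0.0215 tilt 0.323 roll 0.009 yaw -0.200 F(al,lat,z) [-0.9 -0.6  0.4] open 0.0644 grip 0.0 j [-0.14  0.6   1.92 -0.03  0.3  -1.48]
```

Call:
send_rows:
  deltas:
    - {"dp": [-10.5, 0.8, 2.5], "twist": 0.01}
    - {"dp": [-10.5, 0.8, 2.5], "twist": 0}
    - {"dp": [-10.5, 0.8, 3], "twist": 0}
    - {"dp": [-10, 0.8, 3], "twist": 0}
    - {"dp": [0, 0, 0], "twist": 0}

```text
time: 13.08
ee_pos: [0.6147, -0.0111, 0.0265]
eef_rot: [0.103, 0.981, -0.01, 0.163]
contact_force: [0.0, -0.3, -0.5]
opening: 0.0642
grip_force: 0.0
```

```bash
python3 -c "
from h import *
al()"
```

```text
t 13.07 along 0.6083 lat 0.0888 z 0.0265 tilt 0.328 roll 0.013 yaw -0.207 F(al,lat,z) [ 0.1 -0.3 -0.5] open 0.0642 grip 0.0 j [-0.14  0.64  1.79 -0.03  0.38 -1.48]
```

Call:
send_rows:
  deltas:
    - {"dp": [1, -1, 0], "twist": -0.02}
    - {"dp": [0, 0, 0], "twist": 0}
    - {"dp": [0, 0, 0], "twist": 0}
    - {"dp": [0, 0, 0], "twist": 0}
  grip: 30
  squeeze: 50

```text
time: 13.58
ee_pos: [0.6122, -0.0118, 0.0258]
eef_rot: [0.093, 0.982, -0.012, 0.162]
contact_force: [-0.7, -0.8, 1.2]
opening: 0.0415
grip_force: 50.0
```

```bash
python3 -c "
from h import *
al()"
```

```text
t 13.57 along 0.6060 lat 0.0877 z 0.0258 tilt 0.326 roll 0.006 yaw -0.188 F(al,lat,z) [-0.5 -0.9  1.2] open 0.0415 grip 50.0 j [-0.14  0.64  1.8  -0.03  0.38 -1.5 ]
```

Call:
send_rows:
  deltas:
    - {"dp": [4.7, 0, -1.6], "twist": 0}
    - {"dp": [4.7, 0, -1.6], "twist": 0}
    - {"dp": [4.7, 0, -1.6], "twist": 0}
    - {"dp": [4.7, 0, -1.6], "twist": 0}
    - {"dp": [0, 0, 0], "twist": 0}

```text
time: 14.2
ee_pos: [0.594, -0.0084, 0.0258]
eef_rot: [0.093, 0.982, -0.012, 0.163]
contact_force: [4.8, -1.6, -6.8]
opening: 0.0417
grip_force: 50.0
```

```bash
cat >> h.py <<'E'
def tray(f=None):
    g=snap("side",f);b=snap("top");out=[]
    for c in(b,):
        P=cloud(c);e=np.array([np.cos(-.163),np.sin(-.163)]);fv=np.array([-e[1],e[0]])
        a=P[...,:2]@e;l=P[...,:2]@fv;z=P[...,2]
        # tray stock: box area near hinge on right; wedge top
        m=(a>.60)&(a<.68)&(z>.06)&(z<.14)&(abs(l-.0877)<.15)
        q=np.c_[a[m],z[m]]
        k=np.polyfit(q[:,1],q[:,0],1);print("board: along at z=.04 %.4f slope %.3f n %d"%(np.polyval(k,.04),k[0],len(q)))
        zz=z[(a>.62)&(a<.67)&(abs(l-.0877)<.15)&(z>.1)&(z<.17)];print("board top z",np.round(np.percentile(zz,[90,97,99]),4))
E
python3 -c "
from h import *
al();tray('pics/s2.png')
al()"
```

```text
t 14.20 along 0.5875 lat 0.0882 z 0.0258 tilt 0.329 roll 0.006 yaw -0.188 F(al,lat,z) [ 5.  -0.8 -6.8] open 0.0417 grip 50.0 j [-0.14  0.61  1.85 -0.03  0.34 -1.49]
board: along at z=.04 0.6303 slope 0.152 n 1932
board top z [0.1528 0.1602 0.1668]
t 14.30 along 0.5875 lat 0.0881 z 0.0258 tilt 0.329 roll 0.006 yaw -0.188 F(al,lat,z) [ 5.3 -1.1 -8.3] open 0.0416 grip 50.0 j [-0.14  0.61  1.85 -0.03  0.34 -1.49]
```

```bash
cat >> h.py <<'E'
def tail(f=None):
    g=snap('wrist',f);P=cloud(g)
    m=np.zeros((384,512),bool);m[150:262,225:290]=1
    e=np.array([np.cos(-.163),np.sin(-.163)]);a=P[...,:2]@e
    m&=(P[...,2]>.006)&(P[...,2]<.036)&(a>.45)&(a<.64)
    if m.sum()<30: print("no tail");return
    print("tail along",np.round(np.percentile(a[m],[5,50,95]),4),m.sum())
E
python3 - <<'E'
from h import *
tail('pics/w3.png')
a=cv2.imread('pics/side.png');b=cv2.resize(cv2.imread('pics/s2.png'),(800,600))
c=np.hstack([a[200:470,450:750],b[200:470,450:750]]);cv2.imwrite('pics/cmp.png',cv2.resize(c,(800,360)))
ga=cv2.cvtColor(a,6).astype(np.float32);gb=cv2.cvtColor(b,6).astype(np.float32)
for n,(y0,y1,x0,x1) in dict(boardtop=(225,330,482,500),cans=(270,330,515,555),hinge=(400,455,700,745),wedge=(335,380,455,480)).items():
    t=ga[y0:y1,x0:x1];r=cv2.matchTemplate(gb[y0-12:y1+12,x0-12:x1+12],t,cv2.TM_CCOEFF_NORMED);_,v,_,l=cv2.minMaxLoc(r);print(n,v,l[0]-12,l[1]-12)
E
```

```text
tail along [0.5845 0.5854 0.5863] 2172
boardtop 0.9612253308296204 -1 2
cans 0.9749335646629333 -2 2
hinge 0.9950666427612305 0 0
wedge 0.5534879565238953 -4 2
```

View pics/w3.png

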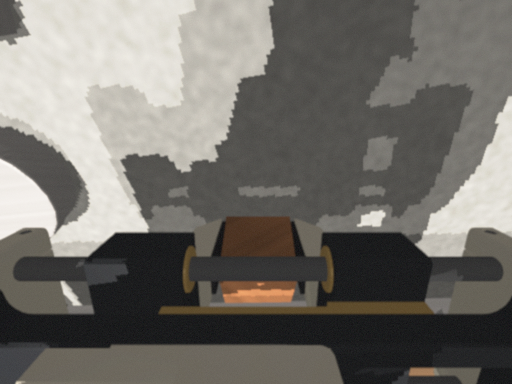

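The view shows the tail held between the pads at (257,235). It moved 18.4 mm with no slip, and the tray has sunk a little and is at rest. Next tug, after a short hold.

Call:
send_rows:
  deltas:
    - {"dp": [0.1, 0, 0.4], "twist": 0}
    - {"dp": [0, 0, 0], "twist": 0}
    - {"dp": [0, 0, 0], "twist": 0}

```text
time: 14.72
ee_pos: [0.594, -0.0084, 0.0258]
eef_rot: [0.093, 0.982, -0.012, 0.163]
contact_force: [5.2, -2.1, -4.7]
opening: 0.0414
grip_force: 50.0
```

Call:
send_rows:
  deltas:
    - {"dp": [4.7, 0, -1.6], "twist": 0}
    - {"dp": [4.7, 0, -1.6], "twist": 0}
    - {"dp": [4.7, 0, -1.6], "twist": 0}
    - {"dp": [4.7, 0, -1.6], "twist": 0}
    - {"dp": [0, 0, 0], "twist": 0}

```text
time: 15.35
ee_pos: [0.5746, -0.0046, 0.0258]
eef_rot: [0.093, 0.982, -0.012, 0.164]
contact_force: [5.7, -1.5, -4.9]
opening: 0.0413
grip_force: 50.0
```

Call:
send_rows:
  deltas:
    - {"dp": [0, 0, 0], "twist": 0}
    - {"dp": [0, 0, 0], "twist": 0}
    - {"dp": [0, 0, 0], "twist": 0}

```text
time: 15.72
ee_pos: [0.5746, -0.0046, 0.0258]
eef_rot: [0.093, 0.982, -0.012, 0.163]
contact_force: [6.6, -1.6, -5.7]
opening: 0.042
grip_force: 50.0
```

```bash
python3 -c "
from h import *
al();tail();snap('side','pics/s3.png')"
```

```text
t 15.72 along 0.5678 lat 0.0888 z 0.0258 tilt 0.329 roll 0.006 yaw -0.188 F(al,lat,z) [ 6.7 -0.5 -5.7] open 0.0420 grip 50.0 j [-0.14  0.59  1.91 -0.04  0.31 -1.49]
tail along [0.5647 0.5656 0.5666] 2176
```

Call:
send_rows:
  deltas:
    - {"dp": [4.2, 0, -1.3], "twist": 0}
    - {"dp": [4.2, 0, -1.4], "twist": 0}
    - {"dp": [4.2, 0, -1.4], "twist": 0}
    - {"dp": [4.2, 0, -1.4], "twist": 0}
    - {"dp": [0, 0, 0], "twist": 0}

```text
time: 16.45
ee_pos: [0.5575, -0.0012, 0.0258]
eef_rot: [0.093, 0.982, -0.012, 0.164]
contact_force: [5.9, -1.4, -3.8]
opening: 0.0417
grip_force: 50.0
```

Call:
send_rows:
  deltas:
    - {"dp": [0, 0, 0], "twist": 0}
    - {"dp": [0, 0, 0], "twist": 0}
    - {"dp": [0, 0, 0], "twist": 0}

```text
time: 16.82
ee_pos: [0.5574, -0.0013, 0.0258]
eef_rot: [0.093, 0.982, -0.012, 0.164]
contact_force: [6.0, -1.8, -4.9]
opening: 0.0414
grip_force: 50.0
```

```bash
python3 -c "
from h import *
al();tail()"
```

```text
t 16.82 along 0.5503 lat 0.0892 z 0.0258 tilt 0.330 roll 0.007 yaw -0.188 F(al,lat,z) [ 6.3 -0.8 -4.9] open 0.0414 grip 50.0 j [-0.13  0.57  1.95 -0.04  0.28 -1.48]
tail along [0.5472 0.5481 0.5491] 2164
```

Drawn 56 mm and still loaded, with joint 5 at its limit. I'll re-grip further forward, since the board leaves room there now.

Call:
send_rows:
  deltas:
    - {"dp": [0, 0, 0], "twist": 0}
    - {"dp": [0, 0, 0], "twist": 0}
    - {"dp": [-11, 0, 3.5], "twist": 0}
    - {"dp": [-11, 0, 3.6], "twist": 0}
    - {"dp": [-11, 0, 3.6], "twist": 0}
  grip: 65

```text
time: 17.5
ee_pos: [0.5916, -0.0077, 0.026]
eef_rot: [0.093, 0.982, -0.012, 0.163]
contact_force: [0.6, 0.6, 1.1]
opening: 0.0602
grip_force: 0.0
```

```bash
python3 -c "
from h import *
al();tail()"
```

```text
t 17.50 along 0.5850 lat 0.0884 z 0.0260 tilt 0.328 roll 0.007 yaw -0.188 F(al,lat,z) [0.5 0.7 1.1] open 0.0602 grip 0.0 j [-0.14  0.61  1.86 -0.03  0.34 -1.49]
tail along [0.5474 0.5482 0.549 ] 2223
```

Call:
send_rows:
  deltas:
    - {"dp": [0, 0, 0], "twist": 0}
    - {"dp": [0, 0, 0], "twist": 0}
    - {"dp": [0, 0, 0], "twist": 0}
  grip: 30

```text
time: 17.92
ee_pos: [0.5898, -0.0075, 0.0256]
eef_rot: [0.093, 0.982, -0.012, 0.162]
contact_force: [-0.9, -0.2, -1.2]
opening: 0.0418
grip_force: 50.0
```

Call:
send_rows:
  deltas:
    - {"dp": [3.3, 0, -1.1], "twist": 0}
    - {"dp": [3.3, 0, -1.1], "twist": 0}
    - {"dp": [3.3, 0, -1.1], "twist": 0}
    - {"dp": [0, 0, 0], "twist": 0}
    - {"dp": [0, 0, 0], "twist": 0}

```text
time: 18.55
ee_pos: [0.581, -0.0059, 0.0256]
eef_rot: [0.093, 0.982, -0.012, 0.163]
contact_force: [7.8, -1.4, -8.5]
opening: 0.0418
grip_force: 50.0
```

```bash
python3 -c "
from h import *
al();tail()"
```

```text
t 18.55 along 0.5743 lat 0.0885 z 0.0256 tilt 0.329 roll 0.006 yaw -0.188 F(al,lat,z) [ 7.9 -0.1 -8.5] open 0.0418 grip 50.0 j [-0.14  0.6   1.89 -0.03  0.32 -1.49]
tail along [0.5385 0.5393 0.5401] 2259
```

Call:
send_rows:
  deltas:
    - {"dp": [2.4, 0, -0.8], "twist": 0}
    - {"dp": [2.4, 0, -0.8], "twist": 0}
    - {"dp": [0, 0, 0], "twist": 0}

```text
time: 18.98
ee_pos: [0.5751, -0.0046, 0.0256]
eef_rot: [0.093, 0.982, -0.012, 0.162]
contact_force: [0.5, -0.4, -1.3]
opening: 0.0418
grip_force: 50.0
```

Call:
send_rows:
  deltas:
    - {"dp": [2.4, 0, -0.8], "twist": 0}
    - {"dp": [2.4, 0, -0.8], "twist": 0}
    - {"dp": [0, 0, 0], "twist": 0}

```text
time: 19.35
ee_pos: [0.5697, -0.0035, 0.0257]
eef_rot: [0.093, 0.982, -0.012, 0.162]
contact_force: [-0.2, -0.5, -1.7]
opening: 0.0415
grip_force: 50.0
```

```bash
python3 -c "
from h import *
al();tail()"
```

```text
t 19.35 along 0.5627 lat 0.0890 z 0.0257 tilt 0.327 roll 0.006 yaw -0.188 F(al,lat,z) [-0.1 -0.5 -1.7] open 0.0415 grip 50.0 j [-0.13  0.59  1.92 -0.04  0.31 -1.48]
tail along [0.5269 0.5277 0.5285] 2246
```

The wedge is loose: the pull fell to about 0, and the -1.7 N is its own weight. I'll hold, then release so it lies flat, and re-grip lightly.

Call:
send_rows:
  deltas:
    - {"dp": [0, 0, 0], "twist": 0}
    - {"dp": [0, 0, 0], "twist": 0}
    - {"dp": [0, 0, 0], "twist": 0}

```text
time: 19.77
ee_pos: [0.5702, -0.0037, 0.0257]
eef_rot: [0.093, 0.982, -0.012, 0.162]
contact_force: [0.5, 0.1, -1.7]
opening: 0.042
grip_force: 50.0
```

Call:
send_rows:
  deltas:
    - {"dp": [0, 0, 0], "twist": 0}
    - {"dp": [0, 0, 0], "twist": 0}
    - {"dp": [0, 0, 0], "twist": 0}
    - {"dp": [0, 0, 0], "twist": 0}
  grip: 60

```text
time: 20.27
ee_pos: [0.5702, -0.0037, 0.0258]
eef_rot: [0.093, 0.982, -0.012, 0.163]
contact_force: [-0.6, -0.8, 0.3]
opening: 0.0552
grip_force: 0.0
```

Call:
send_rows:
  deltas:
    - {"dp": [0, 0, 0], "twist": 0}
    - {"dp": [0, 0, 0], "twist": 0}
    - {"dp": [0, 0, 0], "twist": 0}
    - {"dp": [0, 0, 0], "twist": 0}
  grip: 30
  squeeze: 15

```text
time: 20.78
ee_pos: [0.5702, -0.0037, 0.0257]
eef_rot: [0.093, 0.982, -0.012, 0.162]
contact_force: [0.4, -0.3, -0.5]
opening: 0.0419
grip_force: 15.0
```

```bash
python3 -c "
from h import *
al();tail();snap('side','pics/s4.png')"
```

```text
t 20.77 along 0.5632 lat 0.0889 z 0.0257 tilt 0.327 roll 0.006 yaw -0.188 F(al,lat,z) [ 0.4 -0.2 -0.5] open 0.0419 grip 15.0 j [-0.14  0.59  1.92 -0.04  0.31 -1.48]
tail along [0.5274 0.5282 0.529 ] 2242
```

Call:
send_rows:
  deltas:
    - {"dp": [-1.9, 0, 0.65], "twist": 0}
    - {"dp": [-1.9, 0, 0.65], "twist": 0}
    - {"dp": [0, 0, 0], "twist": 0}
    - {"dp": [0, 0, 0], "twist": 0}

```text
time: 21.38
ee_pos: [0.5744, -0.0045, 0.0258]
eef_rot: [0.093, 0.982, -0.012, 0.163]
contact_force: [0.9, 0.2, 0.5]
opening: 0.042
grip_force: 15.0
```

Call:
send_rows:
  deltas:
    - {"dp": [-0.95, 0, 0.33], "twist": 0}
    - {"dp": [0, 0, 0], "twist": 0}
    - {"dp": [0, 0, 0], "twist": 0}

```text
time: 21.75
ee_pos: [0.575, -0.0046, 0.0257]
eef_rot: [0.093, 0.982, -0.012, 0.162]
contact_force: [-1.7, 0.9, 3.7]
opening: 0.042
grip_force: 15.0
```

Call:
send_rows:
  deltas:
    - {"dp": [-0.95, 0, 0.33], "twist": 0}
    - {"dp": [0, 0, 0], "twist": 0}
    - {"dp": [0, 0, 0], "twist": 0}

```text
time: 22.12
ee_pos: [0.5756, -0.0047, 0.0257]
eef_rot: [0.093, 0.982, -0.012, 0.162]
contact_force: [-4.1, 0.9, 5.5]
opening: 0.0424
grip_force: 15.0
```

```bash
python3 -c "
from h import *
al();tail()"
```

```text
t 22.12 along 0.5687 lat 0.0888 z 0.0257 tilt 0.326 roll 0.006 yaw -0.188 F(al,lat,z) [-4.2  0.2  5.5] open 0.0424 grip 15.0 j [-0.14  0.59  1.9  -0.03  0.32 -1.49]
tail along [0.5329 0.5337 0.5345] 2248
```

Call:
send_rows:
  deltas:
    - {"dp": [-0.6, 0, 0.2], "twist": 0}
    - {"dp": [0, 0, 0], "twist": 0}
    - {"dp": [0, 0, 0], "twist": 0}

```text
time: 22.55
ee_pos: [0.5757, -0.0047, 0.0257]
eef_rot: [0.093, 0.982, -0.012, 0.162]
contact_force: [-6.6, 0.5, 7.7]
opening: 0.0417
grip_force: 15.0
```

Call:
send_rows:
  deltas:
    - {"dp": [0, 0, 0], "twist": 0}
    - {"dp": [0, 0, 0], "twist": 0}
    - {"dp": [0, 0, 0], "twist": 0}
    - {"dp": [0, 0, 0], "twist": 0}
  grip: 62

```text
time: 23.05
ee_pos: [0.5768, -0.0049, 0.0256]
eef_rot: [0.093, 0.982, -0.012, 0.162]
contact_force: [0.5, 0.0, 0.3]
opening: 0.0573
grip_force: 0.0
```

```bash
python3 -c "
from h import *
al();tail()"
```

```text
t 23.05 along 0.5700 lat 0.0887 z 0.0256 tilt 0.327 roll 0.007 yaw -0.188 F(al,lat,z) [0.5 0.1 0.3] open 0.0573 grip 0.0 j [-0.14  0.6   1.9  -0.03  0.32 -1.49]
tail along [0.533  0.5338 0.5345] 2237
```

The wedge stayed put after release. I'll back off and check the bite with a gentle push on the tail with closed fingers.

Call:
send_rows:
  deltas:
    - {"dp": [16, 0, -5.5], "twist": 0}
    - {"dp": [16, 0, -5.5], "twist": 0}
    - {"dp": [16, 0, -6], "twist": 0}
    - {"dp": [14, 0, -6], "twist": 0}
    - {"dp": [0, 0, 0], "twist": 0}

```text
time: 23.72
ee_pos: [0.5169, 0.0082, 0.0378]
eef_rot: [0.093, 0.984, -0.013, 0.154]
contact_force: [0.9, -0.1, -0.4]
opening: 0.0569
grip_force: 0.0
```

```bash
python3 -c "
from h import *
al();tail()"
```

```text
t 23.73 along 0.5087 lat 0.0920 z 0.0378 tilt 0.311 roll 0.004 yaw -0.189 F(al,lat,z) [ 0.9  0.1 -0.4] open 0.0569 grip 0.0 j [-0.12  0.51  2.04 -0.06  0.28 -1.45]
tail along [0.5328 0.5337 0.5347] 962
```

Call:
send_rows:
  deltas:
    - {"dp": [-2, -1.5, 5], "twist": 0}
    - {"dp": [-2, -1, 5], "twist": 0}
    - {"dp": [0, 0, 0], "twist": 0}
    - {"dp": [0, 0, 0], "twist": 0}
    - {"dp": [0, 0, 0], "twist": 0}
  grip: 0
  squeeze: 20

```text
time: 24.4
ee_pos: [0.5248, 0.0044, 0.0308]
eef_rot: [0.094, 0.984, -0.013, 0.152]
contact_force: [-1.0, 0.1, -0.4]
opening: 0.0112
grip_force: 0.0
```

```bash
python3 -c "
from h import *
al();tail()"
```

```text
t 24.40 along 0.5171 lat 0.0895 z 0.0308 tilt 0.307 roll 0.004 yaw -0.189 F(al,lat,z) [-1.  -0.1 -0.4] open 0.0112 grip 0.0 j [-0.13  0.53  2.02 -0.05  0.28 -1.46]
tail along [0.5047 0.5093 0.5342] 1015
```

Call:
send_rows:
  deltas:
    - {"dp": [0, 0, 0], "twist": 0}
    - {"dp": [-1, 0, 0.3], "twist": 0}
    - {"dp": [-0.8, 0, 0.25], "twist": 0}
    - {"dp": [0, 0, 0], "twist": 0}

```text
time: 24.95
ee_pos: [0.5265, 0.004, 0.0308]
eef_rot: [0.094, 0.984, -0.013, 0.152]
contact_force: [-1.2, -0.2, 0.4]
opening: 0.0005
grip_force: 0.5
```

Call:
send_rows:
  deltas:
    - {"dp": [-0.6, 0, 0.2], "twist": 0}
    - {"dp": [0, 0, 0], "twist": 0}

```text
time: 25.2
ee_pos: [0.5268, 0.004, 0.0307]
eef_rot: [0.094, 0.984, -0.013, 0.152]
contact_force: [-2.9, 1.8, 1.7]
opening: 0.0006
grip_force: 1.6
```

Call:
send_rows:
  deltas:
    - {"dp": [-0.6, 0, 0.2], "twist": 0}
    - {"dp": [0, 0, 0], "twist": 0}

```text
time: 25.45
ee_pos: [0.5271, 0.0039, 0.0306]
eef_rot: [0.094, 0.984, -0.013, 0.152]
contact_force: [-5.4, 1.5, 3.0]
opening: 0.0004
grip_force: 2.6
```

Call:
send_rows:
  deltas:
    - {"dp": [-0.2, 0, 0.1], "twist": 0}
    - {"dp": [0, 0, 0], "twist": 0}
    - {"dp": [3, 0, -1], "twist": 0}
    - {"dp": [12, 0, -6], "twist": 0}
    - {"dp": [8, 0, -40], "twist": 0}

```text
time: 26.08
ee_pos: [0.4927, 0.0106, 0.07]
eef_rot: [0.094, 0.984, -0.013, 0.149]
contact_force: [1.5, 0.3, 0.6]
opening: 0.0004
grip_force: 0.0
```

Call:
send_rows:
  deltas:
    - {"dp": [8, 0, -40], "twist": 0}
    - {"dp": [0, 0, -50], "twist": 0}
    - {"dp": [0, 0, 0], "twist": 0}
    - {"dp": [0, 0, 0], "twist": 0}

```text
time: 26.58
ee_pos: [0.4599, 0.0167, 0.1544]
eef_rot: [0.094, 0.984, -0.013, 0.151]
contact_force: [-0.2, -0.9, -0.1]
opening: 0.0004
grip_force: 0.0
```

Run:
```python
from h import *
al()
g=snap('side','pics/s5.png');t=snap('top');P=cloud(t)
cv2.imwrite('pics/fin.png',np.hstack([cv2.resize(t['pixels'][40:270,170:400],(400,400)),cv2.resize(g['pixels'][100:330,220:490],(400,400))])[:,:,::-1])
```

```text
t 26.57 along 0.4511 lat 0.0912 z 0.1544 tilt 0.304 roll 0.003 yaw -0.189 F(al,lat,z) [-0.  -1.  -0.1] open 0.0004 grip 0.0 j [-0.12  0.2   2.06 -0.03  0.58 -1.47]
```

View pics/fin.png

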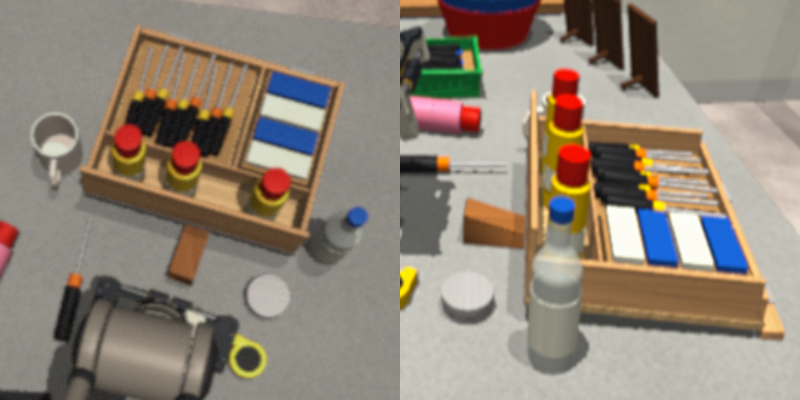

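The left half shows the wedge at (187,252), out behind the tray but still under its rear edge. The three cans stand at (128,145), (185,165) and (272,190), and the tin, tape, mug, bottle and screwdriver are in place. The gripper is clear, so I'm handing in.

```bash
python3 -c "
from rig import *
print(sign_off())"
```

```text
the job is handed in; nothing more can be done
None
```

The job is handed in and no verdict came back: the tray appears to sit on the block (the wedge's pull fell to about zero after roughly 70 mm), the wedge is back in and held about 5.5 N of finger push, and the last pictures show the cans upright and the loose things in place.

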